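# Open the counterweighted press arm and add a flow-cell plate

## Task

Swing the stacking press's counterweighted arm up past its balance point so that it rests open by itself. Then lay the loose white plate squarely on top of the white plate already on the press, let go of it, and press down firmly on its top (5 N or more) for a moment to make sure it lies flat. Leave the arm open, both plates stacked on the press, and the conical flask and the glass beaker standing.

Things in the scene. Friction and masses are not known exactly. Their poses are not given: they have to be found in the camera images.
- press: Stacking press fixed to the worktop: grey base plate 245 x 120 x 12 mm, on it a steel block (platen, 100 x 56 mm, its top 30 mm above the worktop). Origin on the worktop under the platen's centre; z up; +x points to the hinge (roughly to the robot's right; base plate from x = -85 to +160 mm). Two cheeks, 50 mm wide over all, 118 mm high, carry the hinge at x = 105 mm.
- swing_arm (a joint): Hinge angle of the press arm in rad: 0 = closed (arm level, over the platen), grows as its handle swings up and back towards +x of the press (to the right), 1.85 = open stop. The weight above its hinge makes it fall shut below about 0.8 and fall open by itself beyond that. Closed it takes about 1.3 to 2.2 N upward at the handle. There is no spring or latch.
- hinge_point (a point): Point on the hinge axis of the press arm, midway between the cheeks, 95 mm above the worktop. The hinge axis is the press's y axis.
- handle_bar (a point): Centre of the arm's handle, a round bar 12 mm thick, 110 mm long, parallel to the press's y, 190 mm from the hinge axis, joined at mid-length by a 14 mm square beam to the hinge. Closed, it is level with the hinge, 95 mm high, at x = -85 mm of the press. Under the beam, 105 mm from the hinge, a 34 mm wide foot reaches 35 mm down; the 44 x 60 mm weight stands above the hinge.
- lower_plate: White plastic flow-cell plate 90 x 46 x 12 mm with three thin grey grooves on top, about 0.1 kg, lying loose on the platen, long side along the press's x. Origin at the centre of its underside, x along its length, y across, z up.
- new_plate: The loose plate to be added, identical (90 x 46 x 12 mm, about 0.1 kg), lying flat on the worktop to the left of the press. Origin at the centre of its underside, x along its length, y across, z up.
- flask_125_b: Bystander: conical glass flask, 67 mm wide, 114 mm high, loose; origin at the centre of its underside.
- beaker_250: Bystander: glass beaker, 72 mm wide, 94 mm high, loose; origin at the centre of its underside.
There are look-alikes about, which are no part of the job. Leave any yellow look-alike of the new_plate alone.

How it is judged:
On the way, in this order (a step that is already met when the one before it is completed fails the run):
1. the arm rests open by itself, untouched (value of joint swing_arm above 1.6 rad and contact force between each of the fingers, the arm and swing_arm below 0.1 N), for 0.2 s.
2. the loose plate lies on the lower plate, let go, with the arm open (value of joint swing_arm above 1.6 rad and horizontal distance between new_plate and lower_plate below 0.012 m and z of new_plate in the frame of lower_plate between 0.009 and 0.015 m and angle between the x axis of new_plate and the x axis of lower_plate, either way round below 0.2 rad and contact force between each of the fingers, the arm and new_plate below 0.1 N), for 0.2 s.
3. the plate is pressed down onto the lower one (at least 3.5 N between the plates) (contact force between new_plate and lower_plate above 3.5 N and angle between new_plate's own z axis and vertical below 0.06 rad), for 0.1 s.
At the end, for the whole second after the job is handed in: The arm rests open (beyond 1.6 rad); the added plate lies flat and at rest on the lower plate, centres within 12 mm, long sides within 0.2 rad of parallel; the lower plate still lies on the platen, within 25 mm of its middle (value of joint swing_arm above 1.6 rad and horizontal distance between new_plate and lower_plate below 0.012 m and z of new_plate in the frame of lower_plate between 0.009 and 0.015 m and angle between the x axis of new_plate and the x axis of lower_plate, either way round below 0.2 rad and angle between new_plate's own z axis and vertical below 0.06 rad and horizontal distance between lower_plate and press below 0.025 m and z of lower_plate in the frame of press between 0.027 and 0.034 m and linear speed of new_plate below 0.02 m/s); the robot touches nothing.
It fails at once if the conical flask is tipped over (angle between flask_125_b's own z axis and vertical above 0.6 rad).
It fails at once if the glass beaker is tipped over (angle between beaker_250's own z axis and vertical above 0.6 rad).
It also fails if it takes over 64 s, if anything falls off the work surface, if the arm or the gripper's body presses on something with over 40 N, if the wrist force passes 120 N, or if a joint passes its speed limit or range.

## Robot

A 7-joint arm with a two-finger parallel gripper is mounted at the origin on a cart in front of the work surface, level with it; the furniture and walls round the work are solid. World frame = base frame: x ahead of the robot, y to its left, z up, the work surface at z = 0. Lengths are in m, angles in rad, forces in N, time in s.
With the tool pointing down it reaches from about 0.425 to 0.875 m from the base axis. Payload 4.7 kg.
Tool frame: the origin (TCP) lies on the centre line of the jaws, within the pads' length; the fingertips stand 14 mm ahead of it and the grasp point (between the pads) lies 5 mm behind it; z points along the fingers, y is the direction in which the jaws open and shut (so a half turn about z gives the same grasp; the last joint's range is limited). The gripper opens to 87 mm and grips with 3 to 60 N. Pads are 19 mm wide; open, the fingers measure 117 mm over their backs; the gripper's body (75 mm by 190 mm) begins 51 mm behind the grasp point.
Start: joints at [-1.099, 0.321, -0.07, 1.45, 0.023, 1.371, -0.057], TCP at [0.287, 0.583, 0.237] pointing down, gripper open.
Joint ranges: [-2.86, 2.86], [-0.3, 2.09], [-1.38, 1.24], [0.06, 2.45], [-1.56, 4.7], [0.09, 2.05], [-2.69, 2.69]. Speed limits (rad/s): [2.57, 2.57, 3.14, 3.14, 3.14, 3.14, 3.14].

## Interface

Orientations are given as a rotation vector (axis times angle).
In Python, from bench import ctrl gives the robot as it stands. The module is installed in compiled form; this text tells all that it offers.
- The arm moves only by the tool step_arm, never from a script. Its argument "plan" is a list of rows, each a list of 3 entries, a list of its own where there are three numbers: the turn, a rotation vector about the tool's x, y, z in rad, then the shift along the tool's x, y, z in m, then the closure in counts, from 0 (fully open) to 255 (shut). In form: [[[rx, ry, rz], [x, y, z], hand], ...]. A call has exactly 10 rows; each row is the pose to reach, as a shift and turn from the pose commanded when the call began, along the tool's axes at that moment; what a row does not reach only later rows make up. A row lasts 1/8 s, in which the tool goes at most 62.5 mm and 10.7 degrees, less where a joint would pass 70% of its speed; a pose out of reach is approached as far as the arm can. A call with a gripper value outside its range is refused whole. The fingers move at their own pace and stop on an object; "squeeze" is the grip in N (left out, the last holds). Time passes only in rows, so rows that repeat a pose let the fingers close, or fill a call up. It gives the time, the measured TCP pose, the force and the opening at its end, in the units of the state.
- ctrl.get_state(): the state, without advancing time (a new reading comes with each control period).
- ctrl.get_image(name): name is "side" or "top"; returns the picture (384x512x3 uint8, red, green, blue); there is no depth.
- ctrl.calibration(name): a dict with "fov_y" (degrees; the focal length in pixels is half the picture's height over the tangent of half this angle, whatever the lens; pixels are square), "cx", "cy" (the principal point, pixels), "k1" (the pictures are not rectified: a ray, as slopes to the right and down, at radius r is drawn at 1 + k1 r^2 times it, then the intrinsics apply), "rvec" (rotation vector, rad) and "tvec" (3), from world to camera coordinates, as OpenCV has them. Camera axes: x right, y down, z forward; pixel columns grow to the right and rows downward; lengths in m; the calibration is good to about 2 mm. A picture is of the moment at which its call begins. calibration takes no time and is no camera call.
- ctrl.close_job(): hands the job in, once; it reports no verdict.
Trained networks look in the newest picture that a camera, given by its name, has taken for a name from the list of things; names that differ only in an ending like _2 or _b are one class to them, and where a whole thing is asked for, a point or a joint stands for the part that bears it (a point fixed in the world has none). Each returns a list of dicts, best first, with "score" (0 to 1); they miss things now and then, are a little off and sometimes report something else, mostly with a low value. They report only what shows in the picture. A call takes as long as a camera call. They do not tell look-alikes from the thing itself.
- ctrl.cut_out(camera, label): "pixels" (384x512 bool, what is visible of it) and "rect" ([left, top, width, height] in pixels, round what is visible of it).
The state is a dict: "time": time; "joint_positions": joint angles; "qd": joint speeds; "joint_torque": joint torques, N m; "position": TCP position; "tool_rot": TCP orientation; "ft_force": force on the tool from outside, world axes, zero at the start; "torque": the same for the moment, N m; "grip_width": opening from 0.0 (shut) to 1.0 (fully open).
Only numpy, scipy, OpenCV 4.12 (cv2) and the standard library are available. Lean on these libraries where they do the work, as an engineer would, in place of code of your own. Each camera call takes 0.05 s, during which the arm holds its last target.

## Working session

There is one attempt and no reset: what is moved stays moved. The work goes in short steps, Python scripts to look and compute and a tool call to move; the robot and the scene stay as the last step left them, time stands still between calls to the robot, and variables do not carry over. Pictures are saved under pics/ and viewed, and the job is handed in when it is done.

Besides the shell and the picture viewer there is one more tool, called after "Request:" as name(argument=value, ...) on one line, values as JSON. step_arm: Moves the arm, as the interface text tells. Its arguments: {"type":"object","properties":{"plan":{"type":"array"},"squeeze":{"type":"number"}},"required":["plan"]}

```bash
mkdir -p pics; ls; python3 - <<'E'
from bench import ctrl
import cv2
for n in("side","top"):
    im=ctrl.get_image(n); cv2.imwrite(f"pics/{n}0.png",im[:,:,::-1]); print(n,ctrl.calibration(n))
s=ctrl.get_state(); print(s)
E
```

```text
pics
side {'fov_y': 54.04316468406803, 'cx': 255.09180914107958, 'cy': 190.2810819624607, 'k1': -0.1097620750652341, 'rvec': array([ 2.23661634, -0.5814629 ,  0.26580174]), 'tvec': array([-0.45236198,  0.28680733,  0.8145251 ])}
top {'fov_y': 51.16143379249116, 'cx': 261.26323025962307, 'cy': 195.4760162685965, 'k1': 0.021436917669509187, 'rvec': array([ 2.11140377, -2.14336891,  0.20269824]), 'tvec': array([0.09309052, 0.53349874, 1.16241233])}
{'time': 0.1, 'joint_positions': array([-1.09889204,  0.32172611, -0.07009605,  1.45155676,  0.02261065,
        1.37078966, -0.05689559]), 'qd': array([-0.00011345, -0.0032412 ,  0.00253023, -0.00077594, -0.00111233,
        0.00153187, -0.00044233]), 'joint_torque': array([-4.61149898e-05, -4.92574990e+01, -4.05790592e-01, -3.13394845e+01,
       -6.41699717e-02,  3.95003648e-02,  1.19883548e-04]), 'position': array([0.28711827, 0.58262537, 0.23558385]), 'tool_rot': array([-7.12719594e-01, -3.05938423e+00,  2.62069201e-03]), 'ft_force': array([-1.0013382 ,  0.65572318,  0.89675394]), 'torque': array([ 0.06267103,  0.01815194, -0.02145562]), 'grip_width': 0.9993181982456069}
```

View pics/side0.png

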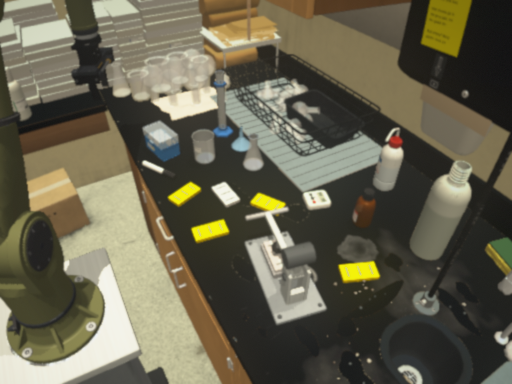

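View pics/top0.png

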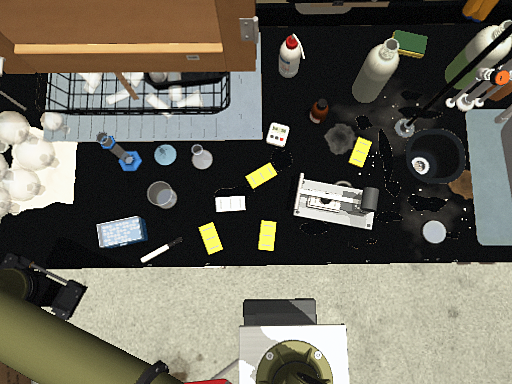

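```bash
cat > h.py <<'E'
import numpy as np, cv2
from bench import ctrl
def K(n):
    c=ctrl.calibration(n); f=192/np.tan(np.radians(c['fov_y']/2))
    return np.array([[f,0,c['cx']],[0,f,c['cy']],[0,0,1]]),np.array([c['k1'],0,0,0,0.]),c['rvec'],c['tvec']
def proj(n,P):
    k,d,r,t=K(n); return cv2.projectPoints(np.float64(P).reshape(-1,1,3),r,t,k,d)[0].reshape(-1,2)
def unproj(n,uv,z):
    k,d,r,t=K(n); q=cv2.undistortPoints(np.float64(uv).reshape(-1,1,2),k,d).reshape(-1,2)
    R=cv2.Rodrigues(r)[0]; C=-R.T@t; D=np.c_[q,np.ones(len(q))]@R
    s=(z-C[2])/D[:,2]; return C+D*s[:,None]
def tri(uvs,uvt):
    A=[];b=[]
    for n,uv in(("side",uvs),("top",uvt)):
        k,d,r,t=K(n); q=cv2.undistortPoints(np.float64(uv).reshape(-1,1,2),k,d).reshape(2); R=cv2.Rodrigues(r)[0]
        for i in(0,1): A.append(q[i]*R[2]-R[i]); b.append(t[i]-q[i]*t[2])
    return np.linalg.lstsq(np.array(A),np.array(b),rcond=None)[0]
E
python3 - <<'E'
from h import *
for n in("side","top"):
    print(n,"cam",-cv2.Rodrigues(K(n)[2])[0].T@K(n)[3])
    ov=cv2.imread(f"pics/{n}0.png")
    for l,z in(("press",0.012),("lower_plate",.042),("new_plate",.012),("handle_bar",.095),("swing_arm",.095),("flask_125_b",0),("beaker_250",0)):
        for o in ctrl.cut_out(n,l):
            if o['score']<.2: continue
            m=o['pixels'].astype(np.uint8); cs=cv2.findContours(m,0,1)[0]
            if not cs: continue
            r=cv2.minAreaRect(np.vstack(cs)); bx=unproj(n,cv2.boxPoints(r),z)
            print(n,l,round(o['score'],2),o['rect'],m.sum(),np.round(r[0],1),np.round(bx[:,:2],3).tolist(),bx.mean(0).round(3))
            cv2.drawContours(ov,cs,-1,(0,0,255) if o['score']>.5 else (255,0,255),1)
    cv2.imwrite(f"pics/{n}0s.png",cv2.resize(ov,(768,576)))
E
```

```text
side cam [ 0.18803667 -0.58538121  0.75651305]
side press 0.95 [245.4, 207.5, 81.9, 115.8] 4830 [285.1 263.3] [[0.498, 0.066], [0.689, 0.053], [0.56, -0.283], [0.417, -0.258]] [ 0.541 -0.105  0.012]
side lower_plate 0.69 [263.3, 236.7, 18.7, 35.4] 326 [274.  255.8] [[0.5, -0.064], [0.534, -0.063], [0.514, -0.157], [0.483, -0.157]] [ 0.508 -0.111  0.042]
side new_plate 0.92 [193.2, 220.9, 34.4, 22.8] 548 [210.4 231.1] [[0.376, 0.097], [0.471, 0.083], [0.455, 0.025], [0.364, 0.04]] [0.417 0.061 0.012]
side new_plate 0.8 [166.6, 184.4, 35.7, 21.0] 411 [184.6 194.2] [[0.36, 0.246], [0.461, 0.28], [0.46, 0.217], [0.362, 0.187]] [0.411 0.233 0.012]
side new_plate 0.77 [251.0, 190.3, 36.5, 22.8] 389 [268.1 203.9] [[0.558, 0.101], [0.603, 0.144], [0.65, 0.053], [0.605, 0.014]] [0.604 0.078 0.012]
side handle_bar 0.97 [245.7, 208.2, 70.8, 72.3] 1311 [285.7 237.7] [[0.485, -0.013], [0.595, 0.024], [0.581, -0.208], [0.487, -0.227]] [ 0.537 -0.106  0.095]
side handle_bar 0.4 [192.2, 132.4, 18.3, 33.7] 687 [203.5 146.9] [[0.514, 0.42], [0.581, 0.399], [0.513, 0.222], [0.455, 0.241]] [0.516 0.32  
[... 1922 characters left out ...]
195.9] [[0.489, -0.01], [0.593, -0.027], [0.555, -0.261], [0.452, -0.239]] [ 0.522 -0.134  0.095]
top swing_arm 0.75 [294.5, 173.7, 86.3, 36.6] 897 [336.7 197.4] [[0.486, -0.007], [0.593, -0.028], [0.549, -0.261], [0.444, -0.236]] [ 0.518 -0.133  0.095]
top flask_125_b 0.62 [189.8, 144.5, 21.4, 25.1] 388 [202.  157.5] [[0.709, 0.305], [0.708, 0.241], [0.632, 0.24], [0.633, 0.304]] [0.67  0.272 0.   ]
top beaker_250 0.55 [147.9, 182.4, 29.3, 26.2] 575 [161.8 195.3] [[0.557, 0.456], [0.61, 0.406], [0.541, 0.338], [0.49, 0.388]] [0.55  0.397 0.   ]
top beaker_250 0.45 [189.6, 145.3, 21.5, 20.1] 341 [202.  158.5] [[0.643, 0.31], [0.708, 0.295], [0.691, 0.234], [0.626, 0.249]] [0.667 0.272 0.   ]
```

```bash
python3 - <<'E'
import cv2,numpy as np
s=cv2.imread("pics/side0.png")[165:335,160:360]; t=cv2.imread("pics/top0.png")[120:250,190:400]
cv2.imwrite("pics/zs.png",cv2.resize(s,None,fx=3.5,fy=3.5,interpolation=2)); cv2.imwrite("pics/zt.png",cv2.resize(t,None,fx=3.7,fy=3.7,interpolation=2))
E
```

```text
(no output)
```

View pics/zs.png

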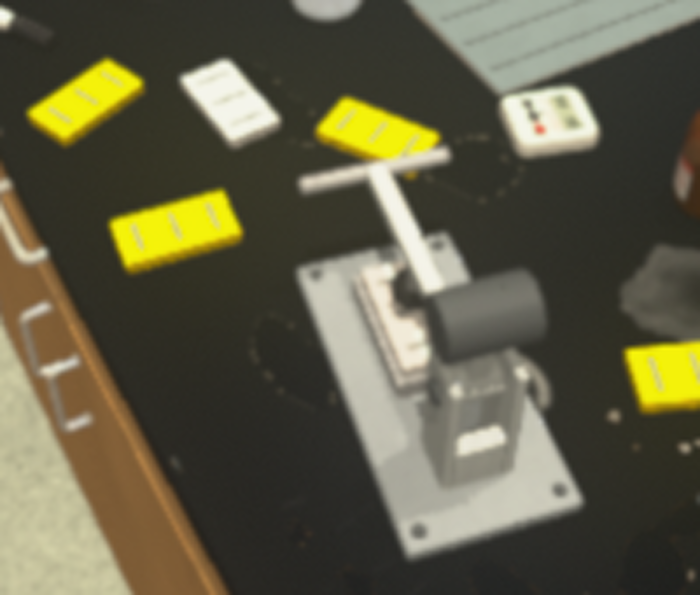

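View pics/zt.png

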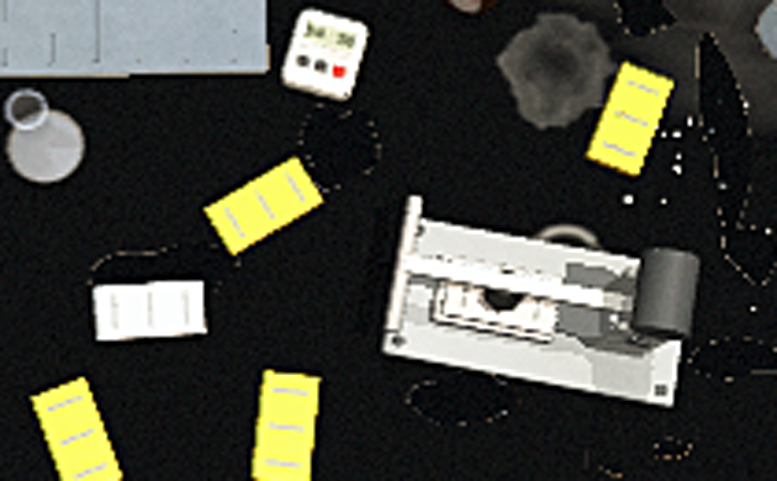

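```bash
cat > fit.py <<'E'
from h import *
from scipy.optimize import least_squares
def fit(obs,x0):
    # obs: list (cam, local pt, uv)
    def pts(p,L):
        c,s=np.cos(p[2]),np.sin(p[2]); return np.array([p[0]+c*L[0]-s*L[1],p[1]+s*L[0]+c*L[1],L[2]])
    def f(p): return np.concatenate([proj(n,pts(p,L))[0]-uv for n,L,uv in obs])
    r=least_squares(f,x0,loss='soft_l1'); return r.x,np.round(f(r.x).reshape(-1,2),1)
E
python3 - <<'E'
from fit import *
S=lambda a,b:np.array([a/3.5+160,b/3.5+165]);T=lambda a,b:np.array([a/3.7+190,b/3.7+120])
# press +x -> world -y ; press +y -> world +x
a,b=-.085,.160
o=[("side",(a,-.06,.012),S(297,268)),("side",(a,.06,.012),S(450,233)),("side",(b,.06,.012),S(582,502)),("side",(b,-.06,.012),S(408,552)),
("top",(a,-.06,.012),T(383,352)),("top",(b,-.06,.012),T(672,402)),
("side",(a,-.055,.095),S(301,184)),("side",(a,.055,.095),S(449,153)),("top",(a,.055,.095),T(414,197)),("top",(a,-.055,.095),T(393,343))]
p,r=fit(o,[.515,-.1,-1.8]); print("press",p.round(4),r.tolist())
for n in("side","top"): 
    q,rr=fit([k for k in o if k[0]==n],p); print(n,q.round(4))
h=.045;w=.023;z=.012
o=[("side",(-h,-w,z),S(181,77)),("side",(-h,w,z),S(222,59)),("side",(h,w,z),S(279,118)),("side",(h,-w,z),S(237,136)),
("top",(-h,w,z),T(94,286)),("top",(h,w,z),T(204,281)),("top",(h,-w,z),T(206,333)),("top",(-h,-w,z),T(97,340))]
q,r=fit(o,[.518,.18,-1.57]); print("plate",q.round(4),r.tolist())
for n in("side","top"): 
    qq,rr=fit([k for k in o if k[0]==n],q); print(n,qq.round(4))
# lower plate overlay test
for n,zo in(("side",(160,165,3.5)),("top",(190,120,3.7))):
    im=cv2.imread(f"pics/z{n[0]}.png")
    def draw(p,pts,col):
        c,s=np.cos(p[2]),np.sin(p[2]); P=[(p[0]+c*x-s*y,p[1]+s*x+c*y,zz) for x,y,zz in pts]
        u=((proj(n,P)-zo[:2])*zo[2]).round().astype(int); cv2.polylines(im,[u],True,col,1)
    draw(q,[(h,w,z),(h,-w,z),(-h,-w,z),(-h,w,z)],(0,0,255))
    draw(p,[(h,w,.042),(h,-w,.042),(-h,-w,.042),(-h,w,.042)],(0,0,255))
    draw(p,[(.05,.028,.03),(.05,-.028,.03),(-.05,-.028,.03),(-.05,.028,.03)],(255,0,0))
    draw(p,[(b,.06,.012),(b,-.06,.012),(a,-.06,.012),(a,.06,.012)],(0,200,0))
    draw(p,[(-.085,-.055,.095),(-.085,.055,.095)],(255,0,255))
    cv2.imwrite(f"pics/o{n[0]}.png",im)
E
```

```text
press [ 0.5208 -0.1087 -1.7761] [[-0.4, -0.7], [-0.8, -0.9], [0.8, -0.2], [-0.1, 0.6], [-0.2, -0.3], [0.5, 1.3], [-0.1, 0.6], [-0.4, 0.1], [0.6, -0.4], [-0.2, -3.4]]
side [ 0.5212 -0.1089 -1.783 ]
top [ 0.5206 -0.1077 -1.7519]
plate [ 0.5176  0.1799 -1.5059] [[-0.5, -0.1], [1.1, -0.3], [0.0, -0.3], [-1.7, 0.5], [0.4, 0.1], [-0.5, -0.8], [0.1, -0.3], [0.4, 0.2]]
side [ 0.5183  0.1795 -1.4619]
top [ 0.517   0.1802 -1.5289]
```

View pics/os.png

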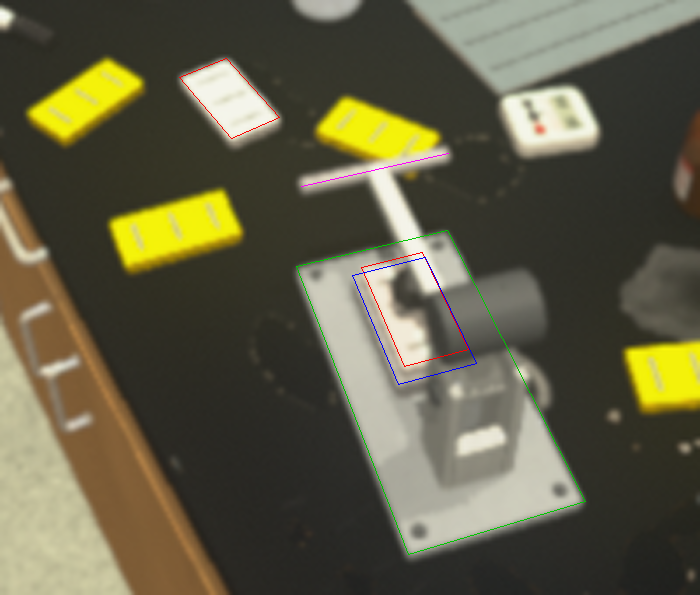

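View pics/ot.png

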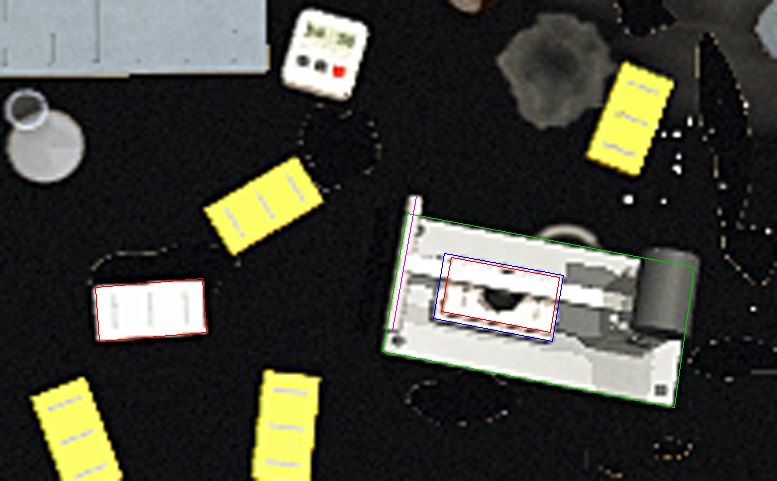

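```bash
cat > plan.py <<'E'
from h import *
from scipy.spatial.transform import Rotation as Ro
PR=np.array([.5208,-.1087,-1.7761])
def pw(x,y,z,p=PR):
    c,s=np.cos(p[2]),np.sin(p[2]); return np.array([p[0]+c*x-s*y,p[1]+s*x+c*y,z])
def down(yaw):  # tool z down, tool y along world direction yaw; both half turns
    y=np.array([np.cos(yaw),np.sin(yaw),0]); z=np.array([0,0,-1.]); return Ro.from_matrix(np.c_[np.cross(y,z),y,z])
def rel(pos,R=None,s=None):
    s=s or ctrl.get_state(); R0=Ro.from_rotvec(s['tool_rot']); 
    r=(R0.inv()*R).as_rotvec() if R is not None else np.zeros(3)
    return r.round(3).tolist(), R0.inv().apply(np.array(pos)-s['position']).round(4).tolist()
E
python3 - <<'E'
from plan import *
s=ctrl.get_state(); print(Ro.from_rotvec(s['tool_rot']).as_matrix().round(3))
p=pw(-.085,-.035,.2); print(p, pw(.139,-.035,.28))
for y in(PR[2],PR[2]+np.pi): print(rel(p,down(y)))
E
```

```text
[[-0.897  0.442  0.   ]
 [ 0.442  0.897  0.   ]
 [-0.     0.    -1.   ]]
[ 0.50386351 -0.01834982  0.2       ] [ 0.45819787 -0.23764562  0.28      ]
([0.0, -0.0, 2.889], [-0.4601, -0.4438, 0.0366])
([0.0, 0.0, -0.252], [-0.4601, -0.4438, 0.0366])
```

Request:
step_arm(plan=[[[0,0,-0.05],[-0.05,-0.048,0],0],[[0,0,-0.1],[-0.095,-0.092,0],0],[[0,0,-0.15],[-0.14,-0.135,0],0],[[0,0,-0.2],[-0.185,-0.178,0],0],[[0,0,-0.25],[-0.23,-0.222,0],0],[[0,0,-0.252],[-0.275,-0.265,0],0],[[0,0,-0.252],[-0.32,-0.309,0],0],[[0,0,-0.252],[-0.365,-0.352,0],0],[[0,0,-0.252],[-0.41,-0.395,0],0],[[0,0,-0.252],[-0.45,-0.434,0],0]], squeeze=15)

```text
time: 2.05
position: [0.4996, -0.0068, 0.2371]
tool_rot: [0.322, 3.124, 0.001]
ft_force: [1.2, 0.7, -0.3]
grip_width: 1.004
```

```bash
python3 - <<'E'
from plan import *
s=ctrl.get_state(); print(s['time'],s['position'],s['joint_positions'].round(2),s['ft_force'])
for z in(.2,.098): print(rel(pw(-.085,-.035,z),down(PR[2]+np.pi)))
E
```

```text
2.05 [ 0.49962992 -0.00679877  0.23705808] [-0.48 -0.01  0.44  1.83  0.01  1.32  1.32] [ 1.19115414  0.69337146 -0.32461127]
([0.001, 0.001, -0.0], [-0.0065, -0.0105, 0.0371])
([0.001, 0.001, -0.0], [-0.0063, -0.0106, 0.1391])
```

Request:
step_arm(plan=[[[0,0,0],[-0.0065,-0.0105,0.03],0],[[0,0,0],[-0.0065,-0.0105,0.07],0],[[0,0,0],[-0.0065,-0.0105,0.11],0],[[0,0,0],[-0.0065,-0.0105,0.135],0],[[0,0,0],[-0.0065,-0.0105,0.147],0],[[0,0,0],[-0.0065,-0.0105,0.147],255],[[0,0,0],[-0.0065,-0.0105,0.147],255],[[0,0,0],[-0.0065,-0.0105,0.147],255],[[0,0,0],[-0.0065,-0.0105,0.147],255],[[0,0,0],[-0.0065,-0.0105,0.147],255]])

```text
time: 3.3
position: [0.5035, -0.0165, 0.0899]
tool_rot: [0.323, 3.124, 0.0]
ft_force: [1.9, 0.7, 0.1]
grip_width: 0.517
```

```bash
python3 - <<'E'
from plan import *
s=ctrl.get_state(); print(s['time'],s['position'],s['grip_width'],s['ft_force'])
im=np.hstack([cv2.resize(ctrl.get_image("side")[150:340,160:360],(400,380)),cv2.resize(ctrl.get_image("top")[100:250,250:400],(380,380))])
cv2.imwrite("pics/a1.png",im[:,:,::-1])
R0=Ro.from_rotvec(s['tool_rot'])
for i in range(0,21):
    t=i*.09
    d=pw(.105-.19*np.cos(t),-.035,.095+.19*np.sin(t))-pw(-.085,-.035,.095)
    print(round(t,2),R0.inv().apply(d).round(4).tolist())
E
```

```text
3.3 [ 0.50349776 -0.01649021  0.08986931] 0.5166937107317947 [1.87797421 0.69103043 0.14048721]
0.0 [0.0, 0.0, 0.0]
0.09 [-0.0, -0.0008, -0.0171]
0.18 [-0.0, -0.0031, -0.034]
0.27 [-0.0, -0.0069, -0.0507]
0.36 [-0.0, -0.0122, -0.0669]
0.45 [-0.0001, -0.0189, -0.0827]
0.54 [-0.0001, -0.027, -0.0977]
0.63 [-0.0001, -0.0364, -0.112]
0.72 [-0.0001, -0.0471, -0.1253]
0.81 [-0.0001, -0.0589, -0.1376]
0.9 [-0.0001, -0.0718, -0.1489]
0.99 [-0.0001, -0.0857, -0.1589]
1.08 [-0.0001, -0.1004, -0.1676]
1.17 [-0.0001, -0.1158, -0.175]
1.26 [-0.0002, -0.1318, -0.1809]
1.35 [-0.0002, -0.1483, -0.1854]
1.44 [-0.0002, -0.1652, -0.1884]
1.53 [-0.0002, -0.1822, -0.1899]
1.62 [-0.0002, -0.1993, -0.1898]
1.71 [-0.0002, -0.2163, -0.1882]
1.8 [-0.0002, -0.2331, -0.1851]
```

View pics/a1.png

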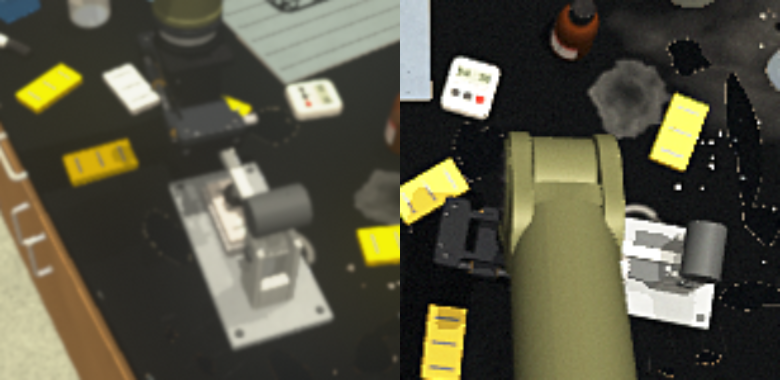

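Request:
step_arm(plan=[[[0,0,0],[0,0,0],255],[[0,0,0],[0,0,0],255],[[0,0,0],[0,0,0],255],[[0,0,0],[0,0,0],255],[[0,0,0],[0,0,0],255],[[0,0,0],[0,0,0],255],[[0,0,0],[0,0,0],255],[[0,0,0],[0,0,0],255],[[0,0,0],[0,0,0],255],[[0,0,0],[0,0,0],255]])

```text
time: 4.65
position: [0.5033, -0.0166, 0.0896]
tool_rot: [0.323, 3.125, 0.0]
ft_force: [0.2, -0.8, 0.2]
grip_width: 0.133
```

Request:
step_arm(plan=[[[0,0,0],[0,-0.001,-0.017],255],[[0,0,0],[0,-0.003,-0.034],255],[[0,0,0],[0,-0.007,-0.051],255],[[0,0,0],[0,-0.012,-0.067],255],[[0,0,0],[0,-0.019,-0.083],255],[[0,0,0],[0,-0.027,-0.098],255],[[0,0,0],[0,-0.036,-0.112],255],[[0,0,0],[0,-0.047,-0.125],255],[[0,0,0],[0,-0.059,-0.138],255],[[0,0,0],[0,-0.072,-0.149],255]])

```text
time: 5.9
position: [0.4891, -0.0853, 0.2409]
tool_rot: [0.32, 3.124, 0.006]
ft_force: [-0.4, 7.2, 6.3]
grip_width: 0.131
```

```bash
python3 - <<'E'
from plan import *
s=ctrl.get_state(); print(s['time'],s['position'],s['grip_width'],s['ft_force'])
im=np.hstack([cv2.resize(ctrl.get_image("side")[150:340,160:360],(400,380)),cv2.resize(ctrl.get_image("top")[100:250,250:400],(380,380))])
cv2.imwrite("pics/a2.png",im[:,:,::-1])
E
```

```text
5.9 [ 0.4891076  -0.08533926  0.24086474] 0.1313291878484415 [-0.35455066  7.24595471  6.27812173]
```

View pics/a2.png

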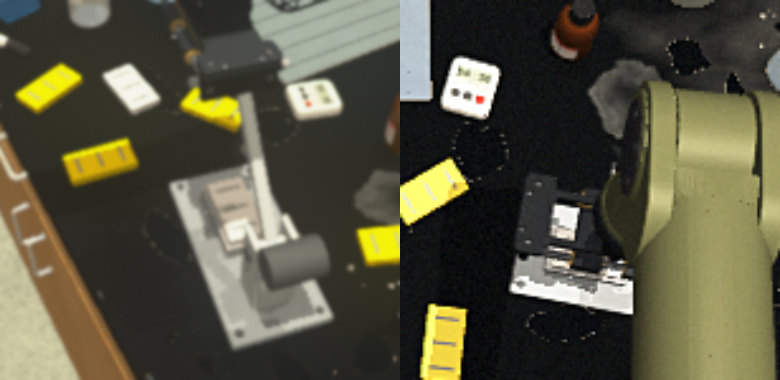

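Request:
step_arm(plan=[[[0,0,0],[0,-0.013,-0.011],255],[[0,0,0],[0,-0.027,-0.02],255],[[0,0,0],[0,-0.042,-0.028],255],[[0,0,0],[0,-0.057,-0.034],255],[[0,0,0],[0,-0.074,-0.038],255],[[0,0,0],[0,-0.09,-0.041],255],[[0,0,0],[0,-0.108,-0.042],255],[[0,0,0],[0,-0.125,-0.042],255],[[0,0,0],[0,-0.142,-0.041],255],[[0,0,0],[0,-0.155,-0.038],255]])

```text
time: 7.25
position: [0.4564, -0.2407, 0.2766]
tool_rot: [0.325, 3.125, -0.002]
ft_force: [0.9, -2.0, 3.2]
grip_width: 0.126
```

```bash
python3 - <<'E'
from plan import *
s=ctrl.get_state(); print(s['time'],s['position'],s['grip_width'],s['ft_force'])
im=np.hstack([cv2.resize(ctrl.get_image("side")[150:340,160:360],(400,380)),cv2.resize(ctrl.get_image("top")[100:250,250:400],(380,380))])
cv2.imwrite("pics/a3.png",im[:,:,::-1])
E
```

```text
7.25 [ 0.45635427 -0.24073827  0.27659219] 0.12640262584388084 [ 0.93652222 -2.02569124  3.16947992]
```

View pics/a3.png

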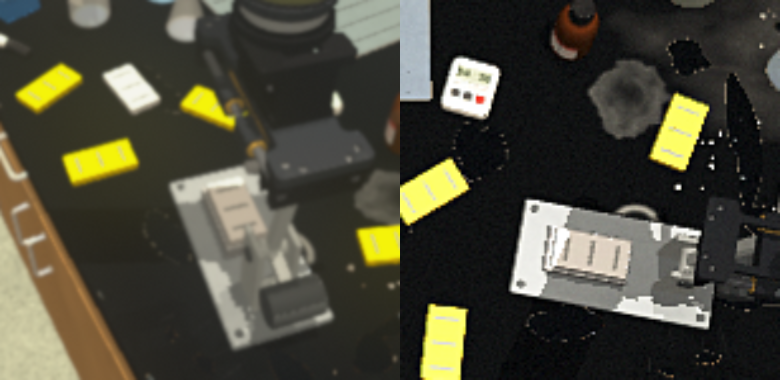

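Request:
step_arm(plan=[[[0,0,0],[0,0,0],0],[[0,0,0],[0,0,0],0],[[0,0,0],[0,0,0],0],[[0,0,0],[0,0,0],0],[[0,0,0],[0,0,0],0],[[0,0,0],[0,0,0],0],[[0,0,0],[0,0,-0.02],0],[[0,0,0],[0,0,-0.05],0],[[0,0,0],[0,0,-0.08],0],[[0,0,0],[0,0,-0.09],0]])

```text
time: 8.6
position: [0.4576, -0.2389, 0.3683]
tool_rot: [0.322, 3.122, -0.0]
ft_force: [0.6, -0.2, -0.9]
grip_width: 0.995
```

```bash
python3 - <<'E'
from plan import *
s=ctrl.get_state(); print(s['time'],s['position'],s['grip_width'],s['ft_force'])
im=np.hstack([cv2.resize(ctrl.get_image("side")[150:340,160:360],(400,380)),cv2.resize(ctrl.get_image("top")[100:250,250:400],(380,380))])
cv2.imwrite("pics/a4.png",im[:,:,::-1])
for y in(-1.506+np.pi/2,-1.506-np.pi/2): print(rel([.5175,.18,.15],down(y),s))
E
```

```text
8.6 [ 0.45760141 -0.23890149  0.3682723 ] 0.9951501934944436 [ 0.63733483 -0.18256913 -0.90878992]
([0.002, 0.002, 1.3], [0.0275, 0.4223, 0.2183])
([-0.003, 0.002, -1.841], [0.0275, 0.4223, 0.2183])
```

View pics/a4.png

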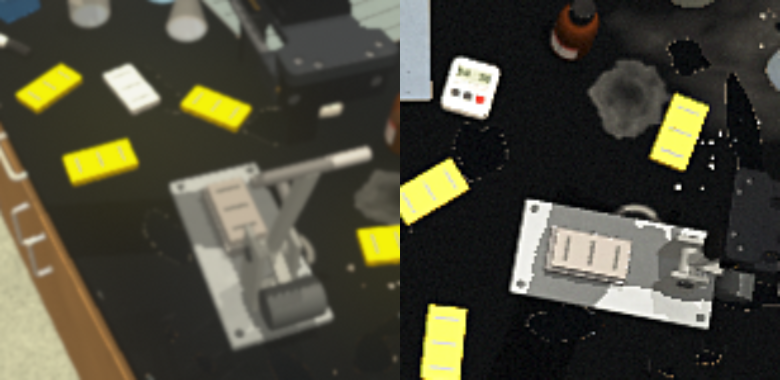

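Request:
step_arm(plan=[[[0,0,-0.184],[0.003,0.042,0],0],[[0,0,-0.368],[0.006,0.085,0],0],[[0,0,-0.552],[0.008,0.127,0.02],0],[[0,0,-0.736],[0.011,0.169,0.05],0],[[0,0,-0.92],[0.014,0.211,0.08],0],[[0,0,-1.104],[0.017,0.253,0.11],0],[[0,0,-1.288],[0.019,0.296,0.14],0],[[0,0,-1.472],[0.022,0.338,0.17],0],[[0,0,-1.656],[0.025,0.38,0.2],0],[[-0.003,0.002,-1.841],[0.0275,0.4223,0.2183],0]])

```text
time: 9.95
position: [0.5113, 0.1494, 0.1594]
tool_rot: [2.106, -2.31, 0.015]
ft_force: [0.2, 0.5, -0.5]
grip_width: 1.0
```

```bash
python3 - <<'E'
from fit import *
from plan import *
s=ctrl.get_state(); print(s['time'],s['position'],s['joint_positions'].round(2),s['ft_force'],s['tool_rot'])
for n in("side","top"):
    im=ctrl.get_image(n); cv2.imwrite(f"pics/b{n}.png",im[:,:,::-1])
cv2.imwrite("pics/bsz.png",cv2.resize(cv2.imread("pics/bside.png")[165:335,160:360],None,fx=3.5,fy=3.5,interpolation=2))
cv2.imwrite("pics/btz.png",cv2.resize(cv2.imread("pics/btop.png")[120:250,190:400],None,fx=3.7,fy=3.7,interpolation=2))
print(rel([.5175,.18,.017],down(-1.506-np.pi/2)))
E
```

```text
9.95 [0.51129657 0.14937574 0.15940467] [-0.18  0.14 -0.18  1.83  0.04  1.18  2.68] [ 0.22697584  0.50675172 -0.46559041] [ 2.10584268 -2.31037363  0.0151575 ]
([0.008, -0.013, -0.152], [-0.0286, -0.007, 0.141])
```

View pics/bsz.png

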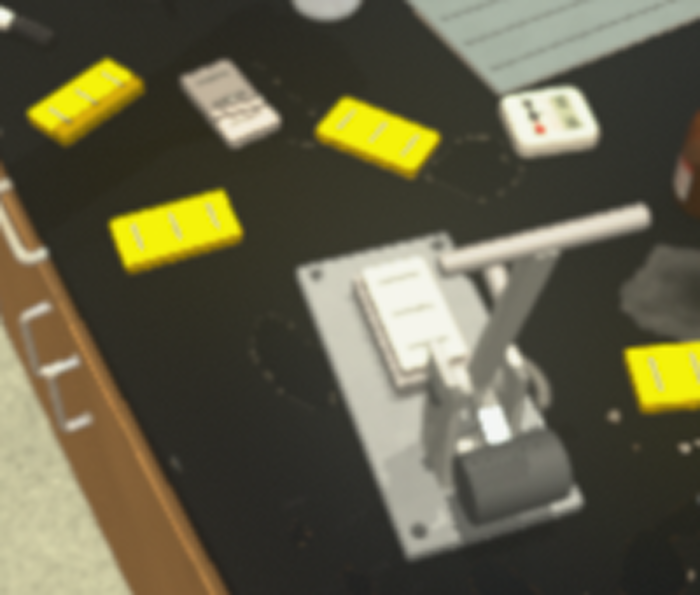

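View pics/btz.png

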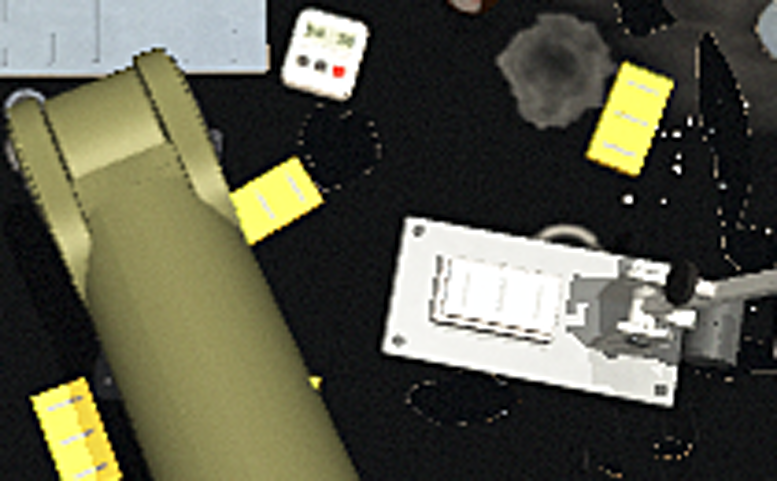

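Request:
step_arm(plan=[[[0,0,0.18],[0,0,-0.01],0],[[0,0,0.36],[0,0,-0.01],0],[[0,0,0.54],[0,0,-0.01],0],[[0,0,0.72],[0,0,-0.01],0],[[0,0,0.9],[0,0,-0.01],0],[[0,0,1.08],[0,0,-0.01],0],[[0,0,1.26],[0,0,-0.01],0],[[0,0,1.44],[0,0,-0.01],0],[[0,0,1.62],[0,0,-0.01],0],[[0,0,1.8],[0,0,-0.01],0]])

```text
time: 11.3
position: [0.5125, 0.1461, 0.171]
tool_rot: [-0.527, -3.096, 0.028]
ft_force: [0.1, -0.5, 0.3]
grip_width: 0.999
```

```bash
python3 - <<'E'
from plan import *
s=ctrl.get_state(); print(s['time'],s['position'],s['joint_positions'].round(2))
print(rel([.5175,.18,.15],down(-1.506+np.pi/2)))
h=.045;w=.023
for n,zo in(("side",(160,165,3.5)),("top",(190,120,3.7))):
    im=cv2.imread(f"pics/b{n[0]}z.png")
    def draw(p,pts,col):
        u=((proj(n,[pw(*q,p) for q in pts])-zo[:2])*zo[2]).round().astype(int); cv2.polylines(im,[u],True,col,1)
    draw(PR,[(h,w,.042),(h,-w,.042),(-h,-w,.042),(-h,w,.042)],(0,0,255))
    draw(PR,[(.05,.028,.03),(.05,-.028,.03),(-.05,-.028,.03),(-.05,.028,.03)],(255,0,0))
    x,y=(330,220) if n=="side" else (380,200)
    cv2.imwrite(f"pics/c{n[0]}.png",cv2.resize(im[y:y+200,x:x+200],(600,600)))
cv2.imwrite("pics/c.png",cv2.resize(np.hstack([cv2.imread("pics/cs.png"),cv2.imread("pics/ct.png")]),(800,400)))
E
```

```text
11.3 [0.51248109 0.14605171 0.17100641] [-0.29  0.13 -0.06  1.82  0.02  1.21  0.88]
([-0.014, 0.012, 1.169], [0.0065, 0.0341, 0.0204])
```

View pics/c.png

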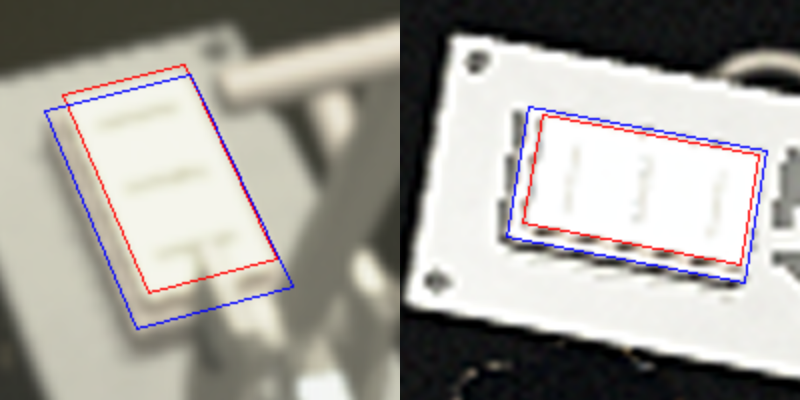

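Request:
step_arm(plan=[[[0,0,0.18],[0.001,0.005,0.002],0],[[0,0,0.36],[0.002,0.01,0.005],0],[[0,0,0.54],[0.003,0.015,0.01],0],[[0,0,0.72],[0.005,0.02,0.02],0],[[0,0,0.9],[0.006,0.025,0.02],0],[[-0.014,0.012,1.08],[0.006,0.03,0.02],0],[[-0.014,0.012,1.169],[0.0065,0.034,0.02],0],[[-0.014,0.012,1.169],[0.0065,0.034,0.04],0],[[-0.014,0.012,1.169],[0.0065,0.034,0.06],0],[[-0.014,0.012,1.169],[0.0065,0.034,0.06],0]])

```text
time: 12.55
position: [0.516, 0.179, 0.1091]
tool_rot: [-2.14, -2.299, 0.005]
ft_force: [-0.2, -0.7, 0.7]
grip_width: 1.002
```

```bash
python3 - <<'E'
from plan import *
s=ctrl.get_state(); print(s['time'],s['position'],s['joint_positions'].round(2))
print(rel([.5175,.18,.017],down(-1.506+np.pi/2)))
im=np.hstack([cv2.resize(ctrl.get_image("side")[120:270,150:300],(400,400)),cv2.resize(ctrl.get_image("top")[130:280,160:310],(400,400))])
cv2.imwrite("pics/d1.png",im[:,:,::-1])
E
```

```text
12.55 [0.51603924 0.17900203 0.10913427] [-0.39  0.2   0.    1.86  0.    1.08 -0.31]
([-0.003, 0.002, 0.007], [0.0011, 0.0018, 0.0921])
```

View pics/d1.png

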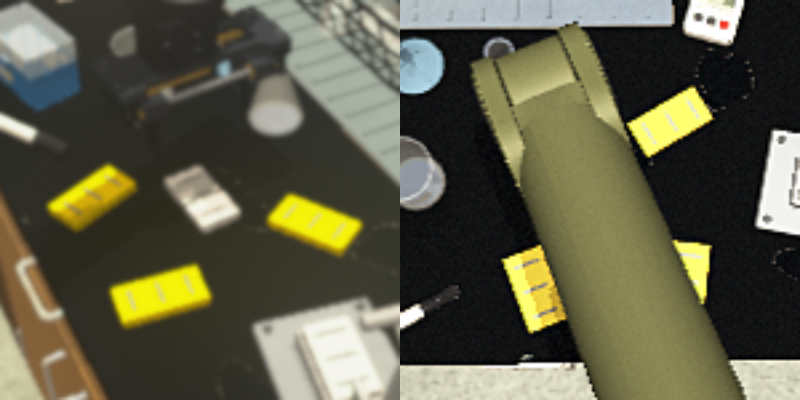

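Request:
step_arm(plan=[[[0,0,0.007],[0.001,0.002,0.025],0],[[0,0,0.007],[0.001,0.002,0.05],0],[[0,0,0.007],[0.001,0.002,0.07],0],[[-0.003,0.002,0.007],[0.001,0.002,0.085],0],[[-0.003,0.002,0.007],[0.001,0.002,0.091],0],[[-0.003,0.002,0.007],[0.001,0.002,0.091],255],[[-0.003,0.002,0.007],[0.001,0.002,0.091],255],[[-0.003,0.002,0.007],[0.001,0.002,0.091],255],[[-0.003,0.002,0.007],[0.001,0.002,0.091],255],[[-0.003,0.002,0.007],[0.001,0.002,0.091],255]])

```text
time: 13.9
position: [0.5197, 0.1821, 0.0205]
tool_rot: [2.146, 2.293, 0.008]
ft_force: [-0.5, -0.6, 1.2]
grip_width: 0.526
```

Request:
step_arm(plan=[[[0,0,0],[0,0,0],255],[[0,0,0],[0,0,0],255],[[0,0,0],[0,0,0],255],[[0,0,0],[0,0,0],255],[[0,0,0],[0,0,0],255],[[0,0,0],[0,0,-0.01],255],[[0,0,0],[0,0,-0.03],255],[[0,0,0],[0,0,-0.06],255],[[0,0,0],[0,0,-0.09],255],[[0,0,0],[0,0,-0.11],255]])

```text
time: 15.15
position: [0.5203, 0.182, 0.1323]
tool_rot: [2.145, 2.292, 0.012]
ft_force: [1.3, -0.0, -1.9]
grip_width: 0.527
```

```bash
python3 - <<'E'
from plan import *
s=ctrl.get_state(); print(s['time'],s['position'],s['joint_positions'].round(2),s['grip_width'],s['ft_force'])
im=np.hstack([cv2.resize(ctrl.get_image("side")[120:270,150:300],(400,400)),cv2.resize(ctrl.get_image("top")[130:280,160:310],(400,400))])
cv2.imwrite("pics/d2.png",im[:,:,::-1])
for z in(.13,.062): print(rel([*PR[:2],z],down(PR[2]+np.pi/2)))
E
```

```text
15.15 [0.52028858 0.18204822 0.13233418] [-0.38  0.18 -0.    1.84 -0.    1.11 -0.32] 0.52653072288786 [ 1.29138598 -0.04191652 -1.90890259]
([0.01, -0.006, 0.272], [-0.2905, -0.0199, 0.0018])
([0.01, -0.006, 0.272], [-0.2908, -0.0206, 0.0698])
```

View pics/d2.png

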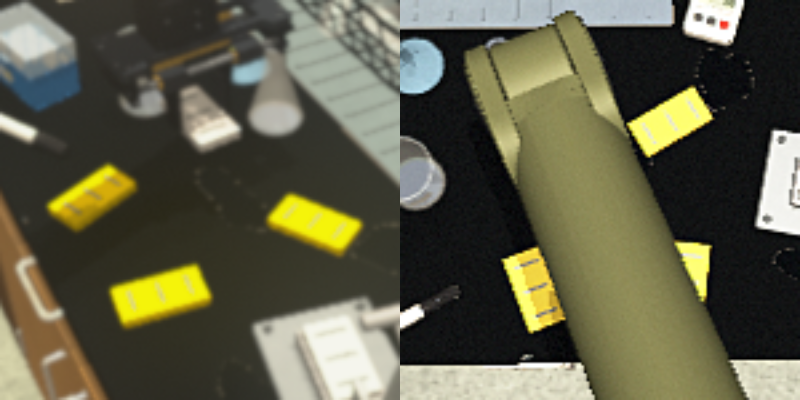

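Request:
step_arm(plan=[[[0,0,0.03],[-0.025,-0.002,0],255],[[0,0,0.06],[-0.06,-0.004,0],255],[[0,0,0.09],[-0.1,-0.007,0],255],[[0,0,0.13],[-0.14,-0.01,0],255],[[0,0,0.17],[-0.18,-0.013,0],255],[[0,0,0.2],[-0.22,-0.016,0],255],[[0,0,0.24],[-0.255,-0.018,0],255],[[0.01,-0.006,0.272],[-0.278,-0.02,0],255],[[0.01,-0.006,0.272],[-0.2885,-0.02,0],255],[[0.01,-0.006,0.272],[-0.2885,-0.02,0],255]])

```text
time: 16.5
position: [0.5185, -0.1074, 0.1292]
tool_rot: [-2.436, -1.98, 0.01]
ft_force: [0.8, 0.5, -1.1]
grip_width: 0.526
```

```bash
python3 - <<'E'
from plan import *
s=ctrl.get_state(); print(s['time'],s['position'],s['joint_positions'].round(2),s['grip_width'],s['ft_force'],s['tool_rot'])
a=ctrl.get_image("side");b=ctrl.get_image("top")
cv2.imwrite("pics/es.png",a[:,:,::-1])
im=np.hstack([cv2.resize(a[160:310,200:350],(400,400)),cv2.resize(b[130:280,250:400],(400,400))])
cv2.imwrite("pics/d3.png",im[:,:,::-1])
R0=Ro.from_rotvec(s['tool_rot'])
print(R0.as_matrix().round(3))
for z in(.08,.064): print(rel([PR[0],PR[1]+.002,z],down(PR[2]+np.pi/2)))
E
```

```text
16.5 [ 0.51849474 -0.10739363  0.12922701] [-0.07  0.15  0.24  1.89 -0.04  1.12 -0.02] 0.5256693865085627 [ 0.79666422  0.50195109 -1.0653261 ] [-2.43597896 -1.9801649   0.01012791]
[[ 0.204  0.979 -0.006]
 [ 0.979 -0.204 -0.002]
 [-0.004 -0.006 -1.   ]]
([-0.006, 0.003, 0.002], [-0.0002, 0.0026, 0.0493])
([-0.006, 0.003, 0.002], [-0.0002, 0.0027, 0.0653])
```

View pics/d3.png

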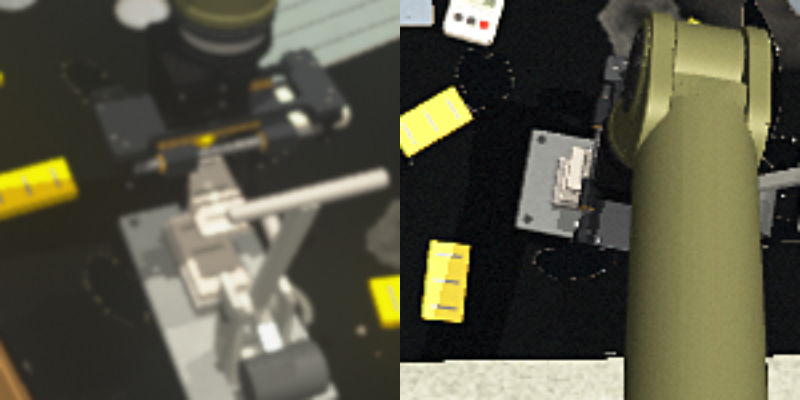

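Request:
step_arm(plan=[[[0,0,0],[0,0.0026,0.01],255],[[0,0,0],[0,0.0026,0.025],255],[[-0.006,0.003,0.002],[0,0.0026,0.04],255],[[-0.006,0.003,0.002],[0,0.0026,0.05],255],[[-0.006,0.003,0.002],[0,0.0026,0.056],255],[[-0.006,0.003,0.002],[0,0.0026,0.06],255],[[-0.006,0.003,0.002],[0,0.0026,0.062],255],[[-0.006,0.003,0.002],[0,0.0026,0.063],255],[[-0.006,0.003,0.002],[0,0.0026,0.063],255],[[-0.006,0.003,0.002],[0,0.0026,0.063],255]])

```text
time: 17.85
position: [0.5209, -0.1081, 0.0668]
tool_rot: [2.438, 1.979, 0.0]
ft_force: [0.3, 0.3, -2.0]
grip_width: 0.527
```

```bash
python3 - <<'E'
from plan import *
s=ctrl.get_state(); print(s['time'],s['position'],s['grip_width'],s['ft_force'],s['tool_rot'])
a=ctrl.get_image("side");b=ctrl.get_image("top")
im=np.hstack([cv2.resize(a[210:290,235:315],(400,400),interpolation=2),cv2.resize(b[160:240,290:370],(400,400),interpolation=2)])
cv2.imwrite("pics/d4.png",im[:,:,::-1])
print(rel([PR[0],PR[1]+.002,.0625],down(PR[2]+np.pi/2)))
E
```

```text
17.85 [ 0.52091652 -0.10808689  0.0668098 ] 0.5270369404289487 [ 0.25951387  0.3496147  -1.96949547] [2.43849598e+00 1.97870573e+00 3.85096336e-04]
([0.001, 0.001, -0.002], [0.0013, -0.0004, 0.0043])
```

View pics/d4.png

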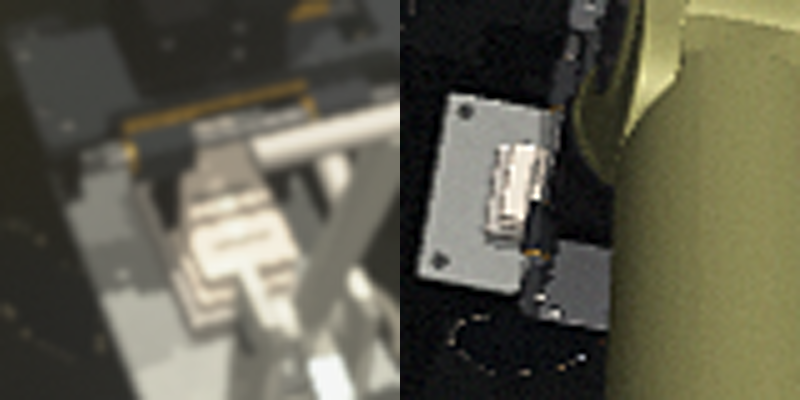

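Request:
step_arm(plan=[[[0,0,0],[0.001,0,0.001],255],[[0,0,0],[0.001,0,0.002],255],[[0,0,0],[0.001,0,0.003],255],[[0,0,0],[0.001,0,0.0035],255],[[0,0,0],[0.001,0,0.004],255],[[0,0,0],[0.001,0,0.004],255],[[0,0,0],[0.001,0,0.004],255],[[0,0,0],[0.001,0,0.004],255],[[0,0,0],[0.001,0,0.004],255],[[0,0,0],[0.001,0,0.004],255]])

```text
time: 19.2
position: [0.521, -0.1071, 0.0627]
tool_rot: [2.439, 1.979, -0.0]
ft_force: [-0.7, -1.0, -1.4]
grip_width: 0.521
```

Request:
step_arm(plan=[[[0,0,0],[0,0,0],0],[[0,0,0],[0,0,0],0],[[0,0,0],[0,0,0],0],[[0,0,0],[0,0,0],0],[[0,0,0],[0,0,0],0],[[0,0,0],[0,0,0],0],[[0,0,0],[0,0,-0.01],0],[[0,0,0],[0,0,-0.03],0],[[0,0,0],[0,0,-0.05],0],[[0,0,0],[0,0,-0.06],0]])

```text
time: 20.45
position: [0.5218, -0.1072, 0.1244]
tool_rot: [2.438, 1.978, 0.003]
ft_force: [0.9, 0.7, -0.4]
grip_width: 0.997
```

```bash
python3 - <<'E'
from plan import *
s=ctrl.get_state(); print(s['time'],s['position'],s['grip_width'],s['ft_force'],s['tool_rot'])
a=ctrl.get_image("side");b=ctrl.get_image("top")
im=np.hstack([cv2.resize(a[210:290,235:315],(400,400),interpolation=2),cv2.resize(b[160:240,290:370],(400,400),interpolation=2)])
cv2.imwrite("pics/d5.png",im[:,:,::-1])
E
```

```text
20.45 [ 0.52178767 -0.10722376  0.1243855 ] 0.9973170625703506 [ 0.86143466  0.67727202 -0.43148225] [2.43753323 1.97761138 0.00277075]
```

View pics/d5.png

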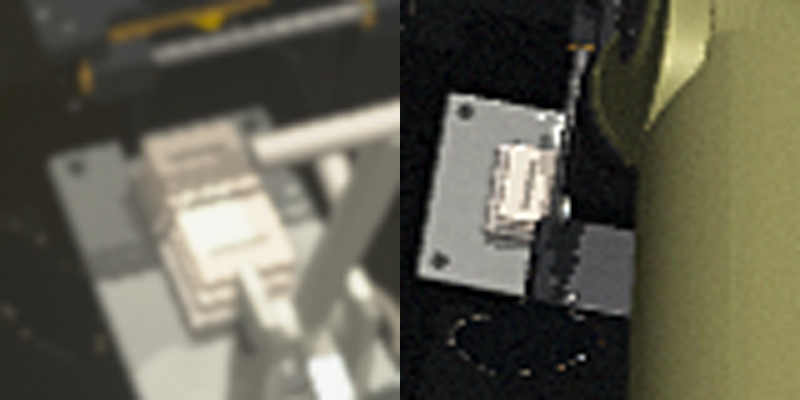

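Request:
step_arm(plan=[[[0,0,0],[0.02,0,-0.01],255],[[0,0,0],[0.06,0,-0.01],255],[[0,0,0],[0.1,0,-0.01],255],[[0,0,0],[0.14,0,-0.01],255],[[0,0,0],[0.18,0,-0.01],255],[[0,0,0],[0.21,0,-0.01],255],[[0,0,0],[0.21,0,-0.01],255],[[0,0,0],[0.21,0,-0.01],255],[[0,0,0],[0.21,0,-0.01],255],[[0,0,0],[0.21,0,-0.01],255]])

```text
time: 21.8
position: [0.5642, 0.0973, 0.1325]
tool_rot: [2.44, 1.976, -0.0]
ft_force: [-0.0, 0.1, -0.7]
grip_width: 0.02
```

```bash
python3 - <<'E'
from plan import *
s=ctrl.get_state(); print(s['time'],s['position'],s['grip_width'],s['ft_force'],s['tool_rot'])
ims=[]
h=.045;w=.023
for n,(x,y) in(("side",(235,210)),("top",(290,160))):
    a=np.ascontiguousarray(cv2.resize(ctrl.get_image(n)[y:y+80,x:x+80],(400,400),interpolation=2)[:,:,::-1])
    for z,c in((.042,(255,0,0)),(.054,(0,0,255))):
        u=((proj(n,[pw(*q,z) for q in((h,w),(h,-w),(-h,-w),(-h,w))])-[x,y])*5).round().astype(int); cv2.polylines(a,[u],True,c,1)
    ims.append(a)
cv2.imwrite("pics/d6.png",np.hstack(ims))
for z in(.10,.068):print(rel([PR[0],PR[1],z],down(PR[2]+np.pi/2)))
E
```

```text
21.8 [0.56419424 0.09725217 0.13247075] 0.019829352549273104 [-0.00733551  0.09656915 -0.68784533] [ 2.44036463e+00  1.97646745e+00 -2.93993571e-04]
([0.001, 0.001, -0.003], [-0.2109, 0.0003, 0.0327])
([0.001, 0.001, -0.003], [-0.2109, 0.0002, 0.0647])
```

View pics/d6.png

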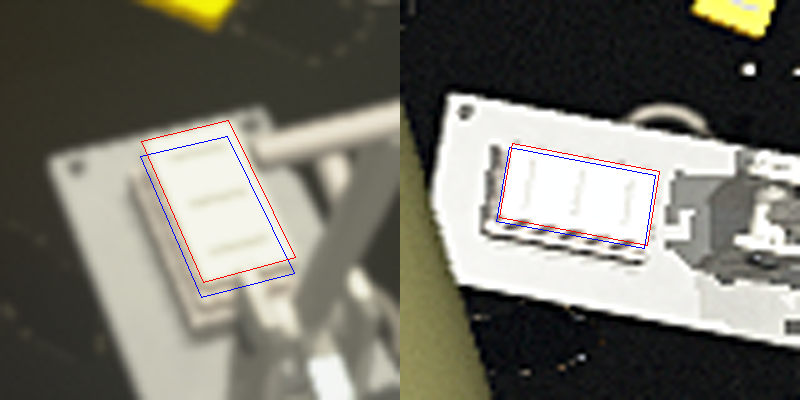

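Request:
step_arm(plan=[[[0,0,0],[-0.03,0,0],255],[[0,0,0],[-0.07,0,0],255],[[0,0,0],[-0.11,0,0],255],[[0,0,0],[-0.15,0,0],255],[[0,0,0],[-0.185,0,0],255],[[0,0,0],[-0.208,0,0.01],255],[[0,0,0],[-0.211,0,0.03],255],[[0,0,0],[-0.211,0,0.045],255],[[0,0,0],[-0.211,0,0.052],255],[[0,0,0],[-0.211,0,0.055],255]])

```text
time: 23.15
position: [0.5208, -0.1075, 0.0773]
tool_rot: [2.438, 1.98, -0.0]
ft_force: [-0.5, 0.7, 0.2]
grip_width: 0.005
```

Request:
step_arm(plan=[[[0,0,0],[0,0,0.002],255],[[0,0,0],[0,0,0.004],255],[[0,0,0],[0,0,0.006],255],[[0,0,0],[0,0,0.007],255],[[0,0,0],[0,0,0.008],255],[[0,0,0],[0,0,0.009],255],[[0,0,0],[0,0,0.01],255],[[0,0,0],[0,0,0.01],255],[[0,0,0],[0,0,0.01],255],[[0,0,0],[0,0,0.01],255]])

```text
time: 24.4
position: [0.5208, -0.1081, 0.0684]
tool_rot: [2.439, 1.979, 0.0]
ft_force: [-2.8, -0.6, 5.1]
grip_width: 0.006
```

Contact at 5 N; press a little further for margin.

Request:
step_arm(plan=[[[0,0,0],[0,0,0.0005],255],[[0,0,0],[0,0,0.001],255],[[0,0,0],[0,0,0.0015],255],[[0,0,0],[0,0,0.002],255],[[0,0,0],[0,0,0.002],255],[[0,0,0],[0,0,0.002],255],[[0,0,0],[0,0,0.002],255],[[0,0,0],[0,0,0.002],255],[[0,0,0],[0,0,0.002],255],[[0,0,0],[0,0,0.002],255]])

```text
time: 25.65
position: [0.5208, -0.1081, 0.0684]
tool_rot: [2.439, 1.979, 0.001]
ft_force: [-8.1, 2.0, 18.9]
grip_width: 0.008
```

Request:
step_arm(plan=[[[0,0,0],[0,0,-0.002],255],[[0,0,0],[0,0,-0.006],255],[[0,0,0],[0,0,-0.02],255],[[0,0,0],[0,0,-0.04],255],[[0,0,0],[0,0,-0.06],255],[[0,0,0],[0.03,0,-0.07],255],[[0,0,0],[0.08,0,-0.07],255],[[0,0,0],[0.13,0,-0.07],255],[[0,0,0],[0.18,0,-0.07],255],[[0,0,0],[0.21,0,-0.07],255]])

```text
time: 26.9
position: [0.5643, 0.1009, 0.1362]
tool_rot: [2.436, 1.983, 0.002]
ft_force: [-0.2, -0.3, 0.3]
grip_width: 0.01
```

```bash
python3 - <<'E'
from plan import *
s=ctrl.get_state(); print(s['time'],s['position'],s['ft_force'])
ims=[]
h=.045;w=.023
for n,(x,y) in(("side",(235,210)),("top",(290,160))):
    im=ctrl.get_image(n); cv2.imwrite(f"pics/f{n}.png",im[:,:,::-1])
    a=np.ascontiguousarray(cv2.resize(im[y:y+80,x:x+80],(400,400),interpolation=2)[:,:,::-1])
    ims.append(a)
cv2.imwrite("pics/d7.png",np.hstack(ims))
E
```

```text
26.9 [0.56429894 0.10089612 0.13622454] [-0.20337143 -0.2632249   0.31030579]
```

View pics/d7.png

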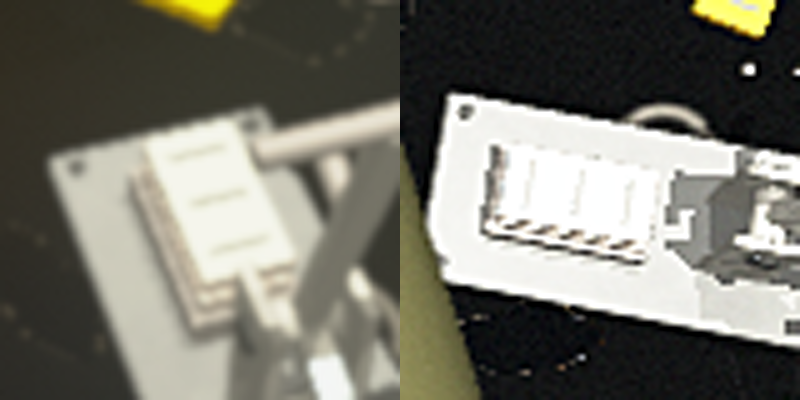

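View pics/fside.png

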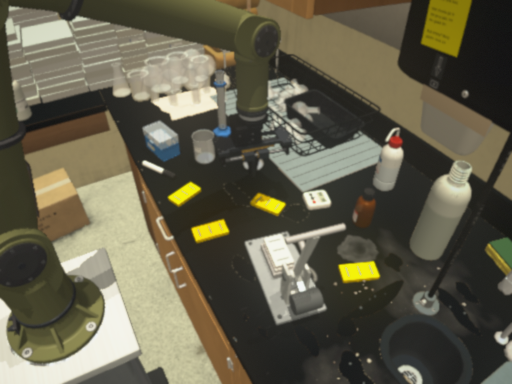

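Request:
step_arm(plan=[[[0,0,0],[-0.01,0,-0.01],255],[[0,0,0],[-0.03,0,-0.03],255],[[0,0,0],[-0.05,0,-0.06],255],[[0,0,0],[-0.06,0,-0.09],255],[[0,0,0],[-0.06,0,-0.11],255],[[0,0,0],[-0.06,0,-0.12],255],[[0,0,0],[-0.06,0,-0.12],255],[[0,0,0],[-0.06,0,-0.12],255],[[0,0,0],[-0.06,0,-0.12],255],[[0,0,0],[-0.06,0,-0.12],255]])

```text
time: 28.25
position: [0.5513, 0.0389, 0.2548]
tool_rot: [2.439, 1.98, -0.002]
ft_force: [-0.6, -0.2, -0.1]
grip_width: 0.006
```

```bash
python3 - <<'E'
from plan import *
s=ctrl.get_state(); print(s['time'],s['position'],s['ft_force'],abs(s['qd']).max())
im=np.hstack([cv2.resize(ctrl.get_image(n)[100:330,(150 if n=='side' else 130):][:,:250],(400,368)) for n in("side","top")])
cv2.imwrite("pics/d8.png",im[:,:,::-1])
E
```

```text
28.25 [0.55126917 0.03894663 0.25477813] [-0.6359169  -0.24906792 -0.07091735] 0.004648911604432867
```

View pics/d8.png

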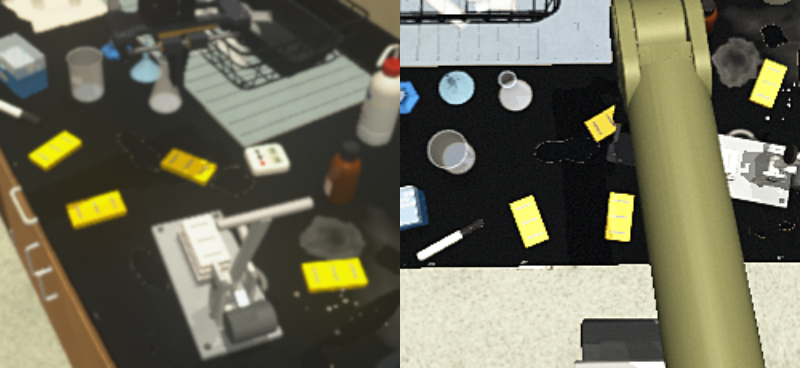

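The last picture shows the flask and beaker standing, the press arm open, and the two plates stacked squarely. The robot is still and touching nothing.

```bash
python3 -c "
from bench import ctrl
print(ctrl.close_job())"
```

```text
the job is handed in; nothing more can be done
None
```

The job is done and handed in at about 28 s of the 64 s allowed; the hand-in reported no verdict.

- **Opening the press:** I gripped the handle bar, followed its arc up to about 1.75 rad and let go. The pictures show the arm resting open on its own. I never read the hinge angle directly.
- **Stacking:** I gripped the white plate across its width, laid it on the lower plate and released it. In both camera views the plates are stacked and aligned to within a few millimetres.
- **Pressing:** With the closed fingertips on the plate's centre I reached 5.1 N, then about 19 N downward for roughly a second. The plate looked unmoved and flat afterwards.
- **Last checks:** The robot was clear of everything, with a force reading near zero. The flask and beaker were standing, and the yellow plates were not touched.
- **Went wrong on the way:** I first turned the wrist the wrong way towards its joint limit (2.68 of 2.69 rad). I turned it back half a turn, which cost about 2 s.

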